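# Two limes from the rocker feeder

### The job

Two limes are wanted at the bar: on the feeder that holds the green limes, press the yellow paddle down with the fingertips so the gate at the other end lifts and one lime rolls to the catch end, let the paddle come all the way up so the next lime rolls to the gate, then press a second time and let it up again. Finish with exactly two limes in the catch end, the third waiting behind the shut gate, and the robot clear. Do not touch, pick up or carry any fruit, and leave the mandarin feeder and everything else on the counter where it is.

Things in the scene. Friction and masses are not known exactly. Their poses are not given: they have to be found in the camera images.
- lime_feeder: fixed steel chute, 86 mm wide, holding three limes in a row; origin on the counter under the middle of its paddle at rest; x horizontal, downhill along the chute, away from the paddle; z up. Falls 0.21 rad towards +x, sides 24 mm high, all below 140 mm at rest. Blue catch end from x = 245 mm to the end wall at 349 mm. Fruit let out come to rest at x = 325, then 278 mm.
- lime_paddle (a point): middle of the top of the lime feeder's yellow paddle, 36 mm along by 36 mm across the chute, uphill end of the rocking lever, about 127 mm above the counter at rest, open air below. Moves with the lever. Pushed straight down it travels about 35 mm to a stop, against a spring of about 3 N (start) to 5 N (stop), and springs back up when let go.
- lime_rocker (a joint): lime feeder's lever angle (rad): 0 at rest, gate shut; grows as the paddle is pressed; 0.36 at the stop. Pivot 100 mm downhill of the paddle's middle. Above about 0.28 the first fruit rolls out under the gate while a pin from the floor holds back the second; only below about 0.03 does the pin let the queue roll on to the gate (allow a second).
- lime_gate (a point): lower uphill edge of the lime feeder's red gate plate, 74 mm wide, at the lever's downhill end; shut, its face stands at x = 232 mm in the feeder's frame
- mandarin_feeder: fixed steel chute, 86 mm wide, holding three mandarins in a row; origin on the counter under the middle of its paddle at rest; x horizontal, downhill along the chute, away from the paddle; z up. Falls 0.21 rad towards +x, sides 24 mm high, all below 140 mm at rest. Blue catch end from x = 245 mm to the end wall at 349 mm. Not to be used.
- mandarin_paddle (a point): middle of the top of the mandarin feeder's yellow paddle, 36 mm along by 36 mm across the chute, uphill end of the rocking lever, about 127 mm above the counter at rest, open air below. Not to be touched.
- mandarin_rocker (a joint): mandarin feeder's lever angle (rad): 0 at rest, gate shut; grows as the paddle is pressed; 0.36 at the stop. Pivot 100 mm downhill of the paddle's middle. 
- mandarin_gate (a point): lower uphill edge of the mandarin feeder's red gate plate, 74 mm wide, at the lever's downhill end; shut, its face stands at x = 232 mm in the feeder's frame
- lime_1: green lime, ball 48 mm across, about 70 g, origin at its centre; number 1 in the queue from the gate, at the start at x = 207, z = 88 mm in its feeder's frame
- lime_2: green lime, ball 48 mm across, about 70 g, origin at its centre; number 2 in the queue from the gate, at the start at x = 160, z = 99 mm in its feeder's frame
- lime_3: green lime, ball 48 mm across, about 70 g, origin at its centre; number 3 in the queue from the gate, at the start at x = 112, z = 109 mm in its feeder's frame
- mandarin_1: orange mandarin, ball 48 mm across, about 70 g, origin at its centre; number 1 in the queue from the gate, at the start at x = 207, z = 88 mm in its feeder's frame
- mandarin_2: orange mandarin, ball 48 mm across, about 70 g, origin at its centre; number 2 in the queue from the gate, at the start at x = 160, z = 99 mm in its feeder's frame
- mandarin_3: orange mandarin, ball 48 mm across, about 70 g, origin at its centre; number 3 in the queue from the gate, at the start at x = 112, z = 109 mm in its feeder's frame
- cup: white ceramic cup, 72 mm wide, 85 mm tall; origin at the centre of its underside; bystander
- shaker: open steel shaker tin, 84 mm wide, 130 mm tall; origin at the centre of its underside; bystander
- syrup: amber syrup bottle with a white cap, 64 mm wide, 190 mm tall; origin at the centre of its underside; bystander
- bowl: blue ceramic bowl, 150 mm wide, 60 mm tall; origin at the centre of its underside; bystander
- spoon: spoon lying on the counter; bystander
- tumbler: yellow plastic tumbler, 70 mm wide, 100 mm tall; origin at the centre of its underside; bystander
Mind the look-alikes: they are no part of the job. Leave any blue look-alike of the lime_1 alone.

How it is judged:
On the way, in this order (a step that is already met when the one before it is completed fails the run):
1. the first lime has rolled out under the raised gate, the second is held back (x of lime_1 in the frame of lime_feeder above 0.247 m and x of lime_2 in the frame of lime_feeder below 0.19 m).
2. the lever is let up and the second lime has rolled to the gate (value of joint lime_rocker below 0.05 rad and x of lime_2 in the frame of lime_feeder between 0.197 and 0.222 m), for 0.1 s.
3. the second lime has rolled out under the raised gate, the third is held back (x of lime_2 in the frame of lime_feeder above 0.247 m and x of lime_3 in the frame of lime_feeder below 0.19 m).
At the end, for the whole second after the job is handed in: limes 1 and 2 lie at rest (under 30 mm/s) in the catch end (250 to 345 mm along the lime feeder), lime 3 rests against the gate (197 to 222 mm), and the lime lever is fully up (below 0.05 rad) (x of lime_1 in the frame of lime_feeder between 0.25 and 0.345 m and x of lime_2 in the frame of lime_feeder between 0.25 and 0.345 m and height (world z) of each of lime_1, lime_2 below 0.095 m and horizontal distance between each of lime_1, lime_2 and lime_feeder below 0.345 m and x of lime_3 in the frame of lime_feeder between 0.197 and 0.222 m and value of joint lime_rocker below 0.05 rad and linear speed of each of lime_1, lime_2, lime_3 below 0.03 m/s); the robot touches nothing.
It fails at once if the robot touches a fruit (contact force between any of the arm, the fingers and lime_1 above 0.3 N or contact force between any of the arm, the fingers and lime_2 above 0.3 N or contact force between any of the arm, the fingers and lime_3 above 0.3 N or contact force between any of the arm, the fingers and mandarin_1 above 0.3 N or contact force between any of the arm, the fingers and mandarin_2 above 0.3 N or contact force between any of the arm, the fingers and mandarin_3 above 0.3 N).
It fails at once if a lime is lifted or thrown out of the chute (height (world z) of any of lime_1, lime_2, lime_3 above 0.14 m or height (world z) of any of lime_1, lime_2, lime_3 below 0.04 m).
It fails at once if the third lime passes the gate (x of lime_3 in the frame of lime_feeder above 0.24 m).
It fails at once if the mandarin feeder is worked or its fruit disturbed (value of joint mandarin_rocker above 0.08 rad or distance of any of mandarin_1, mandarin_2, mandarin_3 from where it was at the start of the episode above 0.02 m).
It fails at once if a bystander is moved more than 30 mm or tipped (distance of any of cup, shaker, syrup, bowl, spoon, tumbler from where it was at the start of the episode above 0.03 m or angle between any of cup, shaker, syrup, bowl, tumbler's own z axis and vertical above 0.4 rad).
It also fails if it takes over 45 s, if anything falls off the work surface, if the arm or the gripper's body presses on something with over 40 N, if the wrist force passes 120 N, or if a joint passes its speed limit or range.

### The arm

A 6-joint arm with a two-finger parallel gripper is mounted at the origin on the work surface. World frame = base frame: x ahead of the robot, y to its left, z up, the work surface at z = 0. Lengths are in m, angles in rad, forces in N, time in s.
With the tool pointing down it reaches from about 0.3 to 0.775 m from the base axis. Payload 14.6 kg.
Tool frame: the origin (TCP) lies between the finger pads; the fingertips stand 19 mm ahead of it and the grasp point (between the pads) is the TCP; z points along the fingers, y is the direction in which the jaws open and shut (so a half turn about z gives the same grasp; the last joint's range is limited). The gripper opens to 94 mm and grips with 3 to 60 N. Pads are 16 mm wide; open, the fingers measure 119 mm over their backs; the gripper's body (75 mm by 177 mm) begins 78 mm behind the grasp point.
Start: joints at [-1.242, 0.3, 1.521, -0, 1.321, -0.067], TCP at [0.212, -0.507, 0.224] pointing down, gripper open.
Joint ranges: [-3.03, 3.03], [-0.79, 2.21], [0.23, 2.52], [-1.04, 4.18], [0, 3.07], [-2.55, 2.55]. Speed limits (rad/s): [2.22, 2.22, 2.57, 3.14, 3.14, 3.14].

### API

Orientations are given as [roll, pitch, yaw] about the fixed x, y, z axes, in that order (R = Rz(yaw) Ry(pitch) Rx(roll)).
In Python, from station import telemetry, vision, ctrl gives the robot as it stands. The module is installed in compiled form; this text tells all that it offers.
- The arm moves only by the shell command python3 -m creep 'ROWS' [FORCE]. ROWS is JSON, a list of rows, each a list of 3 entries, a list of its own where there are three numbers: the shift along the tool's x, y, z in units of 50 mm (1.0 is 50 mm), then the turn about the tool's z in units of 8 degrees (1.0 is 8 degrees), then the opening, from 0 (shut) to 1 (fully open). In form: [[[tx, ty, tz], twist, gripper], ...]. A call has 1 to 12 rows; each row is the pose to reach, as a shift and turn from the pose commanded when the call began, along the tool's axes at that moment; what a row does not reach only later rows make up. A row lasts 1/10 s, in which the tool goes at most 50 mm and 8.59 degrees, less where a joint would pass 70% of its speed; a pose out of reach is approached as far as the arm can. A call with a gripper value outside its range is refused whole. The fingers move at their own pace and stop on an object; FORCE is the grip in N (left out, the last holds). Time passes only in rows, so rows that repeat a pose let the fingers close. It gives the time, the measured TCP pose, the force and the opening at its end, in the units of the state.
- telemetry.get_obs(): the state, without advancing time (a new reading comes with each control period).
- vision.camera(name): name is "side" or "top" or "wrist"; returns a dict with "img" (480x640x3 uint8, red, green, blue), "depth" (480x640 float32, m along the optical axis (not along the pixel's ray), 0 where there is no reading), "vertical_fov" (degrees; the focal length in pixels is half the picture's height over the tangent of half this angle, whatever the lens; pixels are square), "cx", "cy" (the principal point, pixels), "extrinsics" (4x4, takes a point from camera to world coordinates); the wrist camera has in their place "hand_eye" (4x4, takes a point from camera to tool coordinates, whose origin is the TCP and whose axes are the flange's). Camera axes: x right, y down, z forward; pixel columns grow to the right and rows downward; lengths in m; the calibration is good to about 2 mm. A picture is of the moment at which its call begins: read the wrist's pose just before it.
- ctrl.hand_in(): hands the job in, once; it reports no verdict.
The state is a dict: "time_s": time; "qpos": joint angles; "joint_vel": joint speeds; "tau": joint torques, N m; "ee_pos": TCP position; "eef_rot": TCP orientation; "force": force on the tool from outside, world axes, zero at the start; "moment": the same for the moment, N m; "grip_width": finger opening in m.
Only numpy, scipy, OpenCV 4.12 (cv2) and the standard library are available. Lean on these libraries where they do the work, as an engineer would, in place of code of your own. Each camera call takes 0.05 s, during which the arm holds its last target.

## Working session

There is one attempt and no reset: what is moved stays moved. The work goes in short steps, Python scripts to look and compute and a shell command to move; the robot and the scene stay as the last step left them, time stands still between calls to the robot, and variables do not carry over. Pictures are saved under pics/ and viewed, and the job is handed in when it is done.

```bash
mkdir -p pics
python3 - <<'E'
from station import telemetry, vision
import cv2,numpy as np
o=telemetry.get_obs()
for k in o: print(k,np.round(o[k],3))
for n in ("top","side"):
    c=vision.camera(n); cv2.imwrite(f"pics/{n}0.png",c["img"][:,:,::-1]); np.savez(f"{n}0.npz",**c)
    print(n,c["vertical_fov"],c["cx"],c["cy"],np.round(c["extrinsics"],3))
E
```

```text
time_s 0.0
qpos [-1.242  0.301  1.522 -0.     1.321 -0.067]
joint_vel [ 0.001 -0.002  0.002 -0.001  0.    -0.   ]
tau [-0.0000e+00 -5.3180e+01 -3.5273e+01  7.1000e-02  2.4000e-02 -0.0000e+00]
ee_pos [ 0.212 -0.507  0.224]
eef_rot [-3.14  -0.     0.396]
force [-0.802 -0.355  0.423]
moment [-0.02  -0.035 -0.058]
grip_width 0.094
top 45.33203521835317 309.19076703337487 241.6355696964833 [[-0.009 -0.997  0.071  0.499]
 [-1.     0.008 -0.014  0.013]
 [ 0.014 -0.071 -0.997  1.272]
 [ 0.     0.     0.     1.   ]]
side 53.84750554787271 319.49790642721166 248.11232855683127 [[-0.984 -0.128  0.125  0.446]
 [-0.179  0.704 -0.687  0.731]
 [-0.    -0.699 -0.716  0.82 ]
 [ 0.     0.     0.     1.   ]]
```

View pics/top0.png

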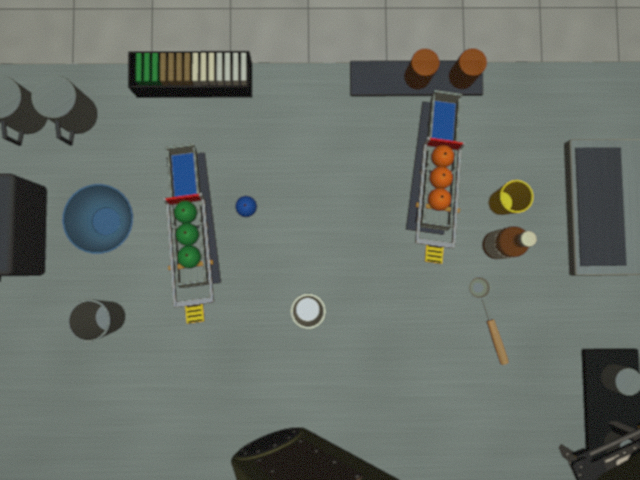

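View pics/side0.png

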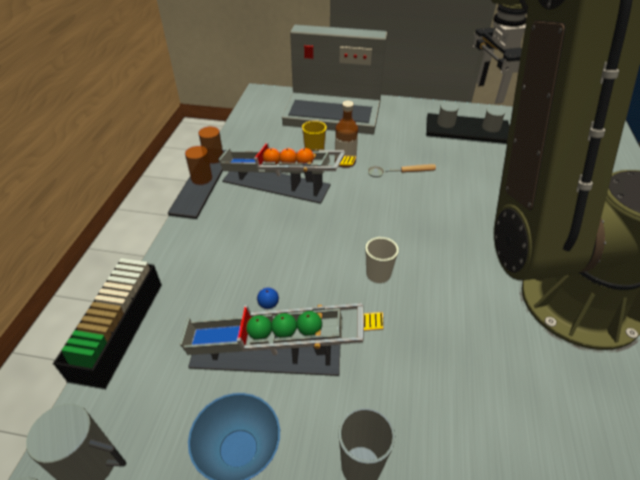

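The top view shows the lime feeder on the left, with the paddle at (194,313), limes at (189,257), (187,234) and (185,212), and the red gate at (183,199). In the side view the paddle is at (373,321). The mandarin feeder is on the right.

```bash
cat > h.py <<'E'
import numpy as np,cv2
def ld(n): return dict(np.load(n,allow_pickle=True))
def ray(c,u,v):
    f=240/np.tan(np.radians(float(c["vertical_fov"]))/2)
    T=c["extrinsics"]; d=T[:3,:3]@np.array([(u-c["cx"])/f,(v-c["cy"])/f,1]); return T[:3,3],d
def onz(c,u,v,z):
    o,d=ray(c,u,v); return o+d*(z-o[2])/d[2]
def dep(c,u,v):
    o,d=ray(c,u,v); return o+d*float(c["depth"][int(round(v)),int(round(u))])
def tri(c1,p1,c2,p2):
    o1,d1=ray(c1,*p1);o2,d2=ray(c2,*p2)
    s=np.linalg.lstsq(np.stack([d1,-d2],1),o2-o1,rcond=None)[0]
    a=o1+s[0]*d1;b=o2+s[1]*d2; return (a+b)/2,np.linalg.norm(a-b)
def blobs(img,lo,hi,mina=60):
    m=cv2.inRange(cv2.cvtColor(img,cv2.COLOR_RGB2HSV),lo,hi)
    m=cv2.morphologyEx(m,cv2.MORPH_CLOSE,np.ones((5,5)))
    n,l,s,ce=cv2.connectedComponentsWithStats(m)
    return [(ce[i].round(1),s[i].tolist()) for i in range(1,n) if s[i][4]>mina]
E
python3 - <<'E'
from h import *
t=ld("top0.npz");s=ld("side0.npz")
for nm,c in(("top",t),("side",s)):
    for col,lo,hi in(("yellow",(22,150,120),(34,255,255)),("green",(50,100,40),(80,255,255)),("red",(0,180,80),(6,255,255)),("red2",(172,150,80),(180,255,255))):
        for b in blobs(c["img"],lo,hi,40): print(nm,col,b, dep(c,*b[0]).round(3))
E
```

```text
top yellow (array([511.3, 197.8]), [500, 180, 33, 33, 321]) [ 0.683 -0.455  0.011]
top yellow (array([433.7, 253.8]), [425, 246, 18, 17, 254]) [ 0.554 -0.252  0.128]
top yellow (array([194.5, 313.3]), [186, 304, 18, 19, 264]) [0.44  0.224 0.126]
top green (array([146.7,  68.4]), [135, 53, 25, 32, 760]) [0.953 0.336 0.08 ]
top green (array([186.7, 234.3]), [174, 201, 26, 67, 1168]) [0.597 0.242 0.12 ]
top red (array([445. , 143.4]), [429, 139, 33, 10, 156]) [ 0.785 -0.288  0.098]
top red (array([182.2, 198.7]), [167, 195, 32, 8, 126]) [0.673 0.256 0.095]
top red2 (array([444.5, 142.5]), [431, 138, 30, 11, 117]) [ 0.786 -0.286  0.102]
top red2 (array([186.8, 196.8]), [175, 194, 23, 6, 67]) [0.499 0.013 1.272]
side yellow (array([313.9, 127.7]), [302, 121, 25, 14, 169]) [ 0.681 -0.465  0.076]
side yellow (array([347.4, 160.1]), [340, 156, 15, 9, 114]) [ 0.554 -0.251  0.126]
side yellow (array([373., 321.]), [364, 313, 19, 17, 308]) [0.441 0.226 0.126]
side green (array([283.6, 324.6]), [247, 311, 75, 28, 1451]) [0.598 0.256 0.117]
side green (array([ 83.7, 348.3]), [62, 330, 45, 38, 1188]) [0.955 0.343 0.074]
side red (array([261.1, 154.3]), [256, 145, 12, 19, 77]) [ 0.788 -0.278  0.097]
side red (array([244. , 324.7]), [240, 308, 10, 35, 170]) [0.675 0.256 0.097]
```

Run:
```python
from h import *
from scipy.spatial.transform import Rotation as R
from station import telemetry
t=ld("top0.npz");s=ld("side0.npz")
P,e=tri(t,(194.5,313.3),s,(373,321));print("paddle tri",P.round(4),e.round(4),"plane",onz(t,194.5,313.3,.127).round(4),onz(s,373,321,.127).round(4))
L,e=tri(t,(186.7,234.3),s,(283.6,324.6));print("limes mid tri",L.round(4),e)
L2=onz(t,186.7,234.3,.104);g=onz(t,183,198.2,.1)
d=L2-P;print("mid lime dist",np.hypot(*d[:2]),"yaw",np.arctan2(d[1],d[0]));d=g-P;print("gate",np.hypot(*d[:2]),np.arctan2(d[1],d[0]))
for n,u,v,z in(("cup",308,311,.08),("shaker",92,320,.1),("syrup",520,240,.19)):print(n,onz(t,u,v,z).round(3))
o=telemetry.get_obs();M=R.from_euler('xyz',o["eef_rot"]).as_matrix()
print("shift units",(M.T@(np.array([P[0],P[1],.2])-o["ee_pos"])/.05).round(2))
```

```text
paddle tri [0.4406 0.2246 0.124 ] 0.0014 plane [0.4401 0.224  0.127 ] [0.4414 0.2268 0.127 ]
limes mid tri [0.6002 0.2456 0.1016] 0.002819143102068504
mid lime dist 0.1592916356461625 yaw 0.1280116831052097
gate 0.23441798044361284 0.12471977738667704
cup [ 0.44  -0.001  0.08 ]
shaker [0.427 0.435 0.1  ]
syrup [ 0.576 -0.403  0.19 ]
shift units [  9.86 -11.74   0.49]
```

```bash
python3 -m creep '[[[0,0,-0.4],0,0],[[0.4,-0.5,-0.4],0,0],[[0.9,-1.1,-0.4],0,0],[[1.4,-1.7,-0.4],0.2,0],[[1.9,-2.3,-0.4],0.4,0],[[2.4,-2.9,-0.4],0.6,0],[[2.9,-3.5,-0.4],0.8,0],[[3.4,-4.1,-0.4],1,0],[[3.9,-4.7,-0.4],1.2,0],[[4.4,-5.3,-0.4],1.4,0],[[4.9,-5.8,-0.4],1.6,0],[[4.9,-5.8,-0.4],1.94,0]]'
python3 - <<'E'
from scipy.spatial.transform import Rotation as R
from station import telemetry
import numpy as np
o=telemetry.get_obs();M=R.from_euler('xyz',o["eef_rot"]).as_matrix()
print(o["eef_rot"],o["ee_pos"],o["grip_width"],(M.T@(np.array([.440,.2253,.2])-o["ee_pos"])/.05).round(2))
E
```

```text
time_s: 1.3
ee_pos: [0.327, -0.1426, 0.2445]
eef_rot: [-3.141, -0.0, 0.128]
force: [-0.0, 0.2, 0.2]
grip_width: 0.0019
[-3.14132883e+00 -4.40477976e-04  1.27581600e-01] [ 0.32703565 -0.14262961  0.24448053] 0.0019141390983753277 [ 3.18 -7.01  0.89]
```

```bash
python3 -m creep '[[[0.2,-0.5,0],0,0],[[0.5,-1.2,0],0,0],[[0.85,-1.9,0],0,0],[[1.2,-2.6,0],0,0],[[1.5,-3.3,0],0,0],[[1.8,-4,0],0,0],[[2.15,-4.7,0],0,0],[[2.5,-5.4,0],0,0],[[2.8,-6.1,0],0,0],[[3.1,-6.7,0],0,0],[[3.18,-7.01,0],0,0],[[3.18,-7.01,0.6],0,0]]'
python3 - <<'E'
from scipy.spatial.transform import Rotation as R
from station import telemetry,vision
import numpy as np,cv2
o=telemetry.get_obs();M=R.from_euler('xyz',o["eef_rot"]).as_matrix()
print(o["eef_rot"],o["ee_pos"],o["force"],(M.T@(np.array([.440,.2253,.127+.019])-o["ee_pos"])/.05).round(2))
c=vision.camera("side");cv2.imwrite("pics/s1.png",c["img"][:,:,::-1])
c=vision.camera("wrist");cv2.imwrite("pics/w1.png",c["img"][:,:,::-1])
E
```

```text
time_s: 2.5
ee_pos: [0.4415, 0.224, 0.2164]
eef_rot: [-3.14, -0.005, 0.127]
force: [-0.0, -0.4, -0.9]
grip_width: 0.0005
[-3.14021255 -0.00475641  0.12684891] [0.44146122 0.22397583 0.21644254] [-0.04769754 -0.4132717  -0.9060099 ] [-0.03 -0.03  1.41]
```

View pics/s1.png

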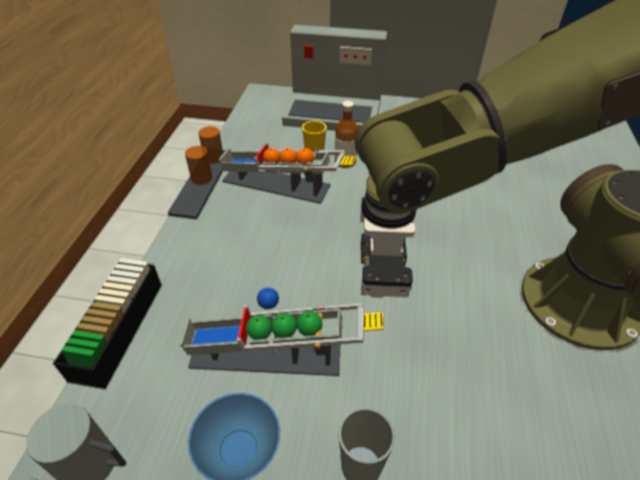

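View pics/w1.png

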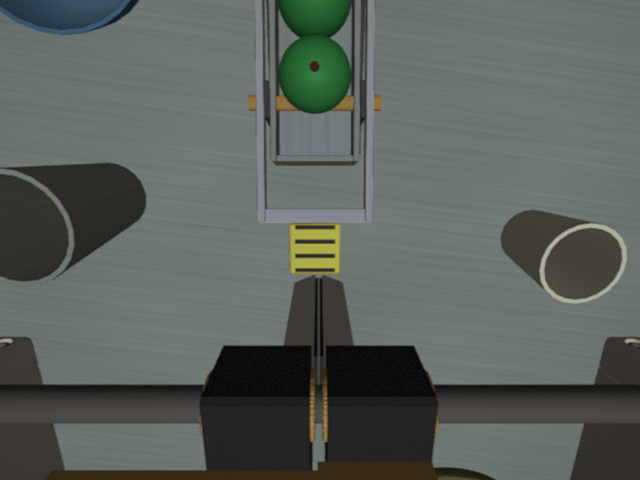

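The wrist view has the paddle (316,248) in line with the closed fingertips (318,280). The side view shows the gripper directly above the paddle and clear of everything. Next I descend to contact.

```bash
python3 -m creep '[[[-0.06,0,0.3],0,0],[[-0.06,0,0.7],0,0],[[-0.06,0,1.1],0,0],[[-0.06,0,1.3],0,0],[[-0.06,0,1.4],0,0],[[-0.06,0,1.5],0,0],[[-0.06,0,1.6],0,0],[[-0.06,0,1.6],0,0]]'
python3 - <<'E'
from station import telemetry,vision
import cv2
print(telemetry.get_obs()["ee_pos"],telemetry.get_obs()["force"])
c=vision.camera("side");cv2.imwrite("pics/s2.png",cv2.resize(c["img"][220:420,160:460,::-1],(750,500)))
E
```

```text
time_s: 3.4
ee_pos: [0.4376, 0.2218, 0.1345]
eef_rot: [-3.142, -0.0, 0.125]
force: [-1.0, -0.6, 4.7]
grip_width: 0.0004
[0.43757782 0.22176421 0.13450624] [-0.96351065 -0.61293529  4.7026837 ]
```

View pics/s2.png

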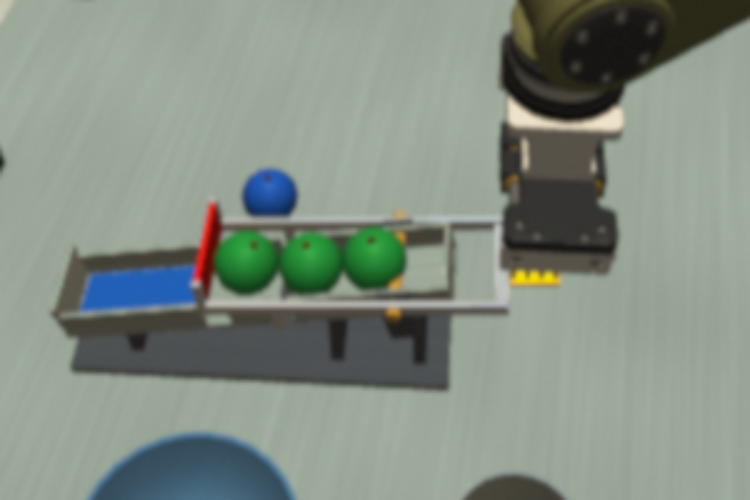

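The lever is partly pressed (about 11 mm, 4.7 N) and the gate has begun to lift. The limes are still in their queue. Now I press on and hold.

```bash
python3 -m creep '[[[0,0.04,0.15],0,0],[[0,0.04,0.3],0,0],[[0,0.04,0.38],0,0],[[0,0.04,0.38],0,0],[[0,0.04,0.38],0,0],[[0,0.04,0.38],0,0],[[0,0.04,0.38],0,0],[[0,0.04,0.38],0,0]]'
python3 - <<'E'
from station import telemetry,vision
import cv2
print(telemetry.get_obs()["ee_pos"],telemetry.get_obs()["force"])
c=vision.camera("side");cv2.imwrite("pics/s3.png",cv2.resize(c["img"][220:420,160:460,::-1],(750,500)))
E
```

```text
time_s: 4.25
ee_pos: [0.4383, 0.2202, 0.1163]
eef_rot: [-3.141, -0.002, 0.125]
force: [1.6, 1.8, 4.7]
grip_width: 0.0008
[0.43831089 0.22017329 0.11630164] [1.59843161 1.78376117 4.72364723]
```

View pics/s3.png

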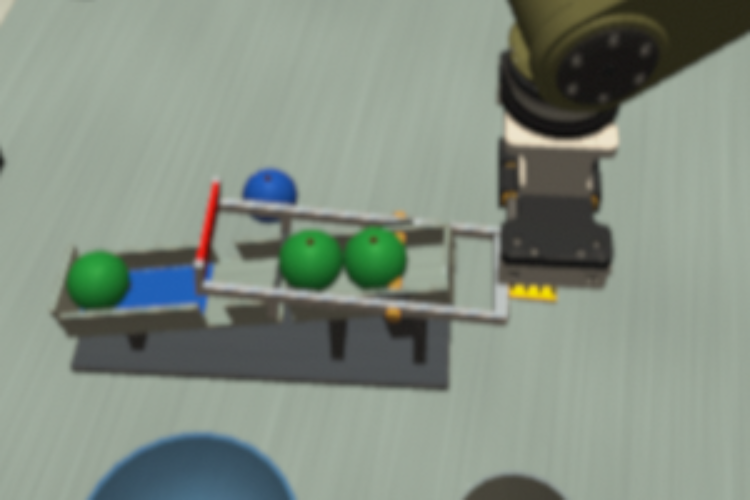

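Lime 1 is at the end wall (98,280). The second (310,260) is held by the pin with the third behind it. I let the paddle all the way up.

```bash
python3 -m creep '[[[0,0,-0.2],0,0],[[0,0,-0.4],0,0],[[0,0,-0.6],0,0],[[0,0,-0.8],0,0],[[0,-0.05,-1],0,0],[[0,-0.1,-1],0,0],[[0,-0.1,-1],0,0],[[0,-0.1,-1],0,0],[[0,-0.1,-1],0,0],[[0,-0.1,-1],0,0],[[0,-0.1,-1],0,0],[[0,-0.1,-1],0,0]]' 
python3 -m creep '[[[0,0,0],0,0],[[0,0,0],0,0],[[0,0,0],0,0],[[0,0,0],0,0],[[0,0,0],0,0]]'
python3 - <<'E'
from station import telemetry,vision
import cv2
print(telemetry.get_obs()["ee_pos"],telemetry.get_obs()["force"])
c=vision.camera("side");cv2.imwrite("pics/s4.png",cv2.resize(c["img"][220:420,160:460,::-1],(750,500)))
E
```

```text
time_s: 5.5
ee_pos: [0.437, 0.2247, 0.1654]
eef_rot: [3.142, 0.0, 0.125]
force: [-0.2, 0.7, 0.4]
grip_width: 0.0003
time_s: 6.0
ee_pos: [0.437, 0.2248, 0.1655]
eef_rot: [-3.142, 0.0, 0.125]
force: [0.1, -0.3, -0.0]
grip_width: 0.0007
[0.43702063 0.22475945 0.16545137] [ 0.14629799 -0.32700717 -0.01016447]
```

View pics/s4.png

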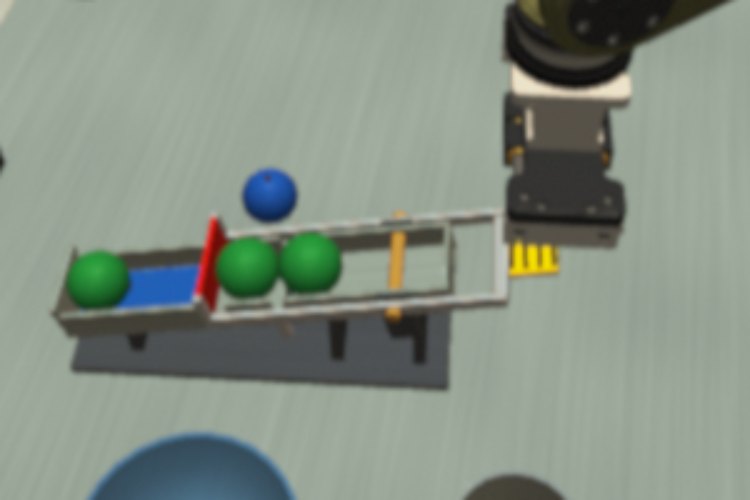

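The paddle is up, the gate is shut, and lime 2 (247,266) rests at the gate with lime 3 behind it. Second press.

```bash
python3 -m creep '[[[0,0,0.2],0,0],[[0,0,0.4],0,0],[[0,0,0.55],0,0],[[0,0,0.7],0,0],[[0,0,0.85],0,0],[[0,0,1],0,0],[[0,0,1],0,0],[[0,0,1],0,0],[[0,0,1],0,0],[[0,0,1],0,0],[[0,0,1],0,0],[[0,0,1],0,0]]'
python3 - <<'E'
from station import telemetry,vision
import cv2
print(telemetry.get_obs()["ee_pos"],telemetry.get_obs()["force"])
c=vision.camera("side");cv2.imwrite("pics/s5.png",cv2.resize(c["img"][220:420,160:460,::-1],(750,500)))
E
```

```text
time_s: 7.25
ee_pos: [0.437, 0.2248, 0.1156]
eef_rot: [-3.142, -0.0, 0.125]
force: [-3.7, -0.7, 4.4]
grip_width: 0.0005
[0.43700834 0.22476225 0.11555641] [-3.6750225  -0.70943708  4.38532277]
```

View pics/s5.png

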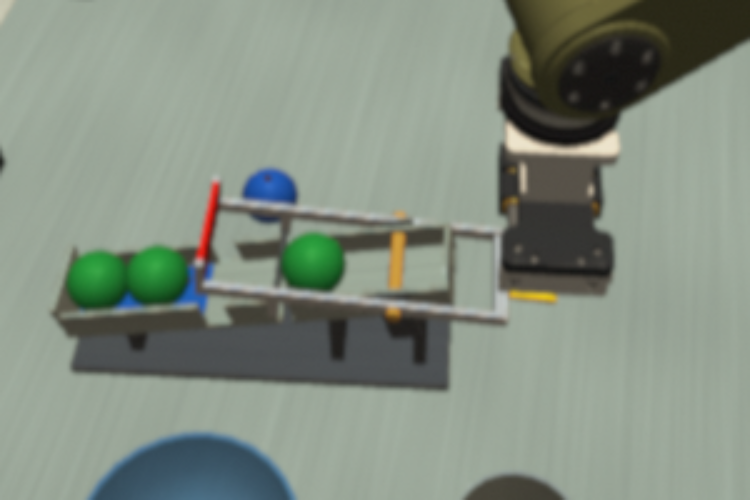

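Limes 1 and 2 (98,280 and 157,276) are in the catch end, and lime 3 (313,263) is held back by the pin. I let the paddle up and rise well clear.

```bash
python3 -m creep '[[[0,0,-0.2],0,0],[[0,0,-0.4],0,0],[[0,0,-0.6],0,0],[[0,0,-0.8],0,0],[[0,0,-1],0,0],[[0,0,-1.3],0,0],[[0,0,-1.6],0,0],[[0,0,-1.9],0,0],[[0,0,-2.2],0,0],[[0,0,-2.5],0,0],[[0,0,-2.5],0,0],[[0,0,-2.5],0,0]]' 
python3 -m creep '[[[0,0,0],0,0],[[0,0,0],0,0],[[0,0,0],0,0],[[0,0,0],0,0],[[0,0,0],0,0],[[0,0,0],0,0],[[0,0,0],0,0],[[0,0,0],0,0]]'
python3 - <<'E'
from h import *
from station import telemetry,vision
print(telemetry.get_obs()["force"])
s=vision.camera("side");cv2.imwrite("pics/s6.png",s["img"][:,:,::-1])
P=np.array([.4403,.2249])
yaw=.125
b=blobs(s["img"],(50,100,40),(80,255,255),40)
for x in b: 
    p=onz(s,*x[0],.075)[:2]-P; print(x,"x along",(p@[np.cos(yaw),np.sin(yaw)]).round(3))
x=[x for x in blobs(s["img"],(22,150,120),(34,255,255),40)]
for y in x: print(y,dep(s,*y[0]).round(3))
E
```

```text
time_s: 8.5
ee_pos: [0.4368, 0.2247, 0.2402]
eef_rot: [3.142, 0.0, 0.125]
force: [-0.2, 0.4, -0.2]
grip_width: 0.0002
time_s: 9.3
ee_pos: [0.437, 0.2247, 0.2405]
eef_rot: [3.142, -0.0, 0.125]
force: [0.0, 0.4, -0.1]
grip_width: 0.0006
[ 0.02847311  0.42623784 -0.11064728]
(array([258.8, 326.6]), [247, 315, 24, 24, 462]) x along 0.213
(array([210.5, 330.6]), [187, 319, 48, 24, 908]) x along 0.302
(array([ 83.6, 348.3]), [62, 330, 45, 38, 1188]) x along 0.525
(array([313.6, 127.9]), [302, 121, 25, 14, 183]) [ 0.681 -0.461  0.078]
(array([347.4, 160.1]), [340, 156, 15, 9, 114]) [ 0.554 -0.25   0.127]
(array([373., 321.]), [364, 313, 19, 17, 308]) [0.441 0.227 0.127]
```

View pics/s6.png

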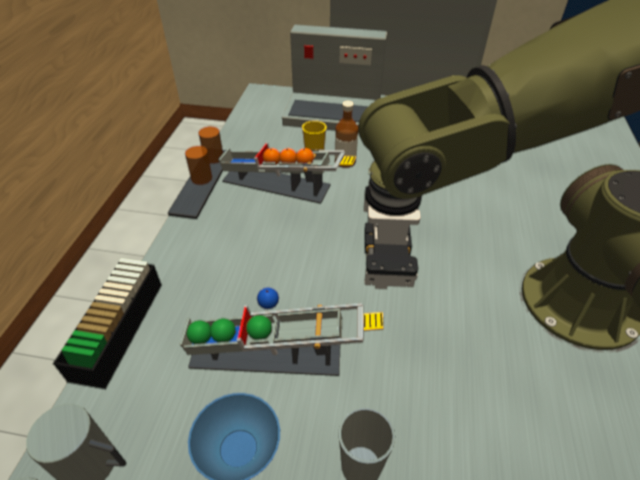

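The picture shows limes 1 and 2 at (199,331) and (222,330), averaging x ≈ 302 mm as expected. Lime 3 is at the shut gate (259,327), the paddle is back at z = 127 mm, and the robot is clear.

```bash
python3 -c "
from station import ctrl; print(ctrl.hand_in())"
```

```text
the job is handed in; nothing more can be done
None
```

I pressed the lime feeder's paddle about 31 mm twice with closed fingertips and let it fully up each time. One lime rolled out per press, and I handed the job in at about 9.4 s, well inside the 45 s limit.

Last checks before handing in:
- **Catch end:** limes 1 and 2 are there, at a mean x of about 302 mm (expected resting places 325 and 278 mm).
- **Gate:** lime 3 sits against the shut gate. I measured its x as about 213 mm by casting onto an approximate height (expected 207 mm).
- **Paddle:** it is back at z = 127 mm, on the same pixels as at the start.
- **Robot:** it stands about 95 mm above the paddle with no contact force.
- **Everything else:** the mandarin feeder and the bystanders look unmoved in the side view. I did not measure them, and the spoon is hidden by the arm in that view.

During the first press I made a small sideways correction in the wrong direction, which left the fingers about 5 mm off the paddle's centre. They stayed on the paddle, and I corrected it before the second press. No check failed.

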